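# Swing the bench magnifier over the square block

### The arm

A 6-joint arm with a two-finger parallel gripper is mounted at the origin on a cart in front of the work surface, level with it; the furniture and walls round the work are solid. World frame = base frame: x ahead of the robot, y to its left, z up, the work surface at z = 0. Lengths are in m, angles in degrees, forces in N, time in s.
With the tool pointing down it reaches from about 0.35 to 0.875 m from the base axis. Payload 4.2 kg.
Tool frame: the origin (TCP) lies at the very end of the fingers, on their centre line; the grasp point (between the pads) lies 19 mm behind it; z points along the fingers, y is the line along which they close (so a half turn about z gives the same grasp; the last joint's range is limited). The gripper opens to 87 mm and grips with 3 to 60 N. Pads are 19 mm wide; open, the fingers measure 117 mm over their backs; the gripper's body (75 mm by 190 mm) begins 51 mm behind the grasp point.
Start: joints at [81.394, 22.042, 0.453, 0, -68.411, -14.817], TCP at [0.248, 0.573, 0.223] pointing down, gripper open.
Joint ranges: [-179.83, 179.83], [-69.29, 118.12], [-61.27, 80.66], [-181.25, 117.63], [-171.15, -9.14], [-177.46, 177.46]. Speed limits (degrees/s): [159.86, 159.86, 180, 180, 180, 180].

### API

Orientations are given as a 3x3 rotation matrix whose columns are the frame's x, y, z axes.
In Python, from station import sense, cams, r gives the robot as it stands. The module is installed in compiled form; this text tells all that it offers.
- The arm moves only by the tool step_arm, never from a script. Its argument "targets" is text: rows parted by semicolons, each of 4 numbers parted by spaces: the shift along the tool's x, y, z in cm, then the turn about the tool's z in degrees. In form: x y z turn; .... A call has 1 to 12 rows; each row shifts and turns the commanded pose from where the row before left it, along the tool's axes as they then stand; what a row does not reach is not made up. A row lasts 1/12 s, in which the tool goes at most 41.7 mm and 7.16 degrees, less where a joint would pass 70% of its speed; a pose out of reach is approached as far as the arm can. A call with a gripper value outside its range is refused whole. "claw" is the finger opening in cm, from 0 to 8.7, set as the call begins (left out, the last holds). The fingers move at their own pace and stop on an object; the grip force is fixed at half the most. Time passes only in rows, so rows that do not move let the fingers close. It gives the time, the measured TCP pose, the force, the opening and the grip force at its end, in the units of the state.
- sense(): the state, without advancing time (a new reading comes with each control period).
- cams.capture(name): name is "scene" or "side" or "wrist"; returns a dict with "frame" (420x560x3 uint8, blue, green, red), "vertical_fov" (degrees; the focal length in pixels is half the picture's height over the tangent of half this angle, whatever the lens; pixels are square), "cx", "cy" (the principal point, pixels), "dist_coeffs" ([k1, k2, p1, p2, k3] as OpenCV has them; the pictures are not rectified), "eye" and "rotation" of the camera in the world; the wrist camera has in their place "tool_from_camera" (4x4, takes a point from camera to tool coordinates, whose origin is the TCP and whose axes are the flange's). Camera axes: x right, y down, z forward; pixel columns grow to the right and rows downward; lengths in m; the calibration is good to about 2 mm. A picture is of the moment at which its call begins: read the wrist's pose just before it. There is no depth.
- r.finish_job(): hands the job in; it is judged then, once.
The state is a dict: "time_s": time; "joints": joint angles; "joint_velocities": joint speeds; "effort": joint torques, N m; "tcp_pos": TCP position; "ee_rot": TCP orientation; "wrist_force": force on the tool from outside, world axes, zero at the start; "moment": the same for the moment, N m; "gripper_width": opening from 0.0 (shut) to 1.0 (fully open); "gripper_force": force on a finger pad.
Only numpy, scipy, OpenCV 4.12 (cv2) and the standard library are available. Lean on these libraries where they do the work, as an engineer would, in place of code of your own. Each camera call takes 0.05 s, during which the arm holds its last target. There are 200 camera calls.

### The job

Swing the bench magnifier round on its post until its lens is centred over the square steel block, let go and leave it standing there. Do not shift the square block, the round block or the resin puck that lie under the magnifier.

Things in the scene. Friction and masses are not known exactly. Their poses are not given: they have to be found in the camera images.
- magnifier_arm (a joint): The magnifier's swing arm: a flat bar 16 mm wide and 10 mm thick, its underside 90 mm above the bench, that turns level about an upright post on a grey round foot (100 mm across, fixed to the bench). Value in rad, positive anticlockwise seen from above, 0 when the arm points along the stand's own -x (towards the robot, within 0.15 rad), range -1.3 to 1.3. A stiff swivel (about 0.3 N m, so 2 to 3 N at the grip) with no spring: it stays where it is released.
- magnifier_pivot (a point): Point on the upright swivel axis of the magnifier, at the middle of the bar's thickness, 95 mm above the bench.
- magnifier_grip (a point): Grip of the magnifier: an upright black round pin, 18 mm across, that stands on the bar 115 mm from the swivel axis, its top 152 mm and its foot 100 mm above the bench. The point lies on the pin's axis 128 mm above the bench, where to pinch it from above. It turns with the arm.
- lens_center (a point): Centre of the clear round lens at the arm's end: 60 mm across in a dark ring of 75 mm outer diameter, 180 mm from the swivel axis, 95 mm above the bench. Pivot, grip and lens lie on one line seen from above.
- square_block_mid (a point): The target: the square steel reference block, 50 x 50 x 10 mm, lying loose on the bench under the lens's circle (its centre within 9 mm of that circle). The point is its centre, 5 mm above the bench.
- round_block_mid (a point): A bystander: round steel reference block, 50 mm across, 15 mm high, lying loose under the same circle. The point is its centre.
- specimen_puck_mid (a point): A bystander: black resin specimen puck, 30 mm across, 16 mm high, lying loose under the same circle. The point is its centre.
Things that resemble listed ones, but are neither listed nor needed, are in the scene too. Leave any pink look-alike of the part that bears square_block_mid alone.

How it is judged (in metres and radians):
At the end, for the whole second after the job is handed in: The lens's centre is within 20 mm, seen from above, of the square block's centre, and the arm is released and at rest (horizontal distance between lens_center and square_block_mid below 0.02 m and velocity of joint magnifier_arm between -0.05 and 0.05 rad/s); the robot touches nothing.
It fails at once if the square block is shifted by more than 15 mm (distance of square_block_mid from where it was at the start of the episode above 0.015 m).
It fails at once if the round block is shifted by more than 15 mm (distance of round_block_mid from where it was at the start of the episode above 0.015 m).
It fails at once if the resin puck is shifted by more than 15 mm (distance of specimen_puck_mid from where it was at the start of the episode above 0.015 m).
It also fails if it takes over 32 s, if anything falls off the work surface, if the arm or the gripper's body presses on something with over 40 N, if the wrist force passes 120 N, or if a joint passes its speed limit or range.

## Working session

There is one attempt and no reset: what is moved stays moved. The work goes in short steps, Python scripts to look and compute and a tool call to move; the robot and the scene stay as the last step left them, time stands still between calls to the robot, and variables do not carry over. Pictures are saved under pics/ and viewed, at most 10 in all, crops included, and the job is handed in when it is done.

Besides the shell and the picture viewer there is one more tool, called after "Request:" as name(argument=value, ...) on one line, values as JSON. step_arm: Moves the arm, as the interface text tells. Its arguments: {"type":"object","properties":{"targets":{"type":"string"},"claw":{"type":"number"}},"required":["targets"]}

```bash
mkdir -p pics
cat > h.py <<'E'
import numpy as np, cv2
from station import sense, cams, r
def cap(n,f=None):
    s=sense(); c=cams.capture(n); im=c["frame"]; 
    K=np.array([[1,0,c["cx"]],[0,1,c["cy"]],[0,0,1.]]); K[0,0]=K[1,1]=im.shape[0]/2/np.tan(np.radians(c["vertical_fov"])/2)
    if n=="wrist":
        T=np.array(c["tool_from_camera"]); R0=np.array(s["ee_rot"]); R=R0@T[:3,:3]; e=R0@T[:3,3]+np.array(s["tcp_pos"])
    else: R=np.array(c["rotation"]); e=np.array(c["eye"])
    if f: cv2.imwrite(f,im)
    return im,K,np.array(c["dist_coeffs"],float),R,e
def plane(C,uv,z):
    im,K,d,R,e=C
    p=cv2.undistortPoints(np.array(uv,float).reshape(-1,1,2),K,d)[:,0]
    D=np.c_[p,np.ones(len(p))]@R.T
    return e+D*((z-e[2])/D[:,2])[:,None]
E
python3 - <<'E'
from h import *
import pickle
A=cap("scene","pics/a.png");B=cap("side","pics/b.png");W=cap("wrist","pics/w.png")
pickle.dump((A,B,W),open("c.pkl","wb"))
for C in(A,B,W):print(C[4].round(3),C[3][:,2].round(2))
s=sense();print(s["time_s"],np.array(s["ee_rot"]).round(3))
cv2.imwrite("pics/ab.png",cv2.resize(np.hstack([A[0],B[0]]),(800,300)))
E
```

```text
[0.172 0.365 0.665] [ 0.47 -0.58 -0.66]
[0.129 0.552 0.415] [ 0.5  -0.78 -0.37]
[0.311 0.546 0.383] [-0.23  0.1  -0.97]
0.15 [[ 0.918 -0.398 -0.001]
 [-0.398 -0.918 -0.002]
 [ 0.     0.002 -1.   ]]
```

View pics/a.png

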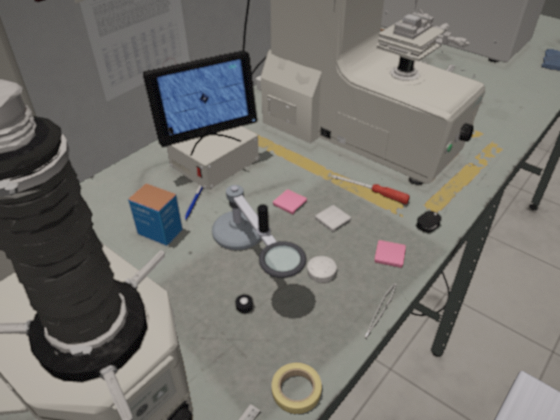

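View pics/b.png

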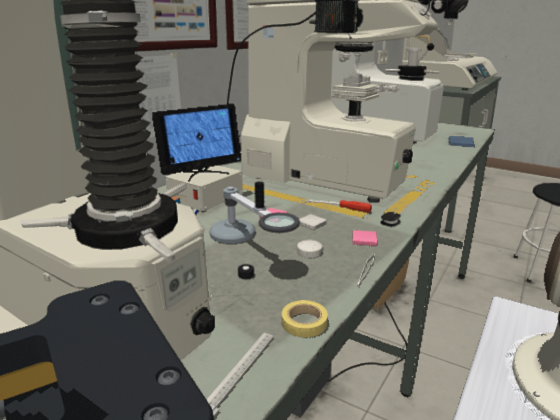

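The scene view shows the magnifier post at (235,192), the pin top at (263,208) and the lens at (283,260). The round block is at (321,268) and the puck at (244,303). There are three square candidates: grey (333,217), pink (290,201) and pink (390,254). The grey one fits "steel", since the pink ones are the look-alikes. I'll measure and check with a crop.

Run:
```python
from h import *
import pickle
A,B,W=pickle.load(open("c.pkl","rb"))
for n,uv,z in [("sq",(333,217),.01),("lens",(283,260),.095),("pin",(263,208),.152),("round",(321,266),.015),("puck",(244,301),.016),("pink1",(290,201),.01),("pink2",(390,252),.01),("foot",(237,230),.01)]:
    print(n,plane(A,uv,z)[0].round(3))
for n,uv,z in [("sq",(313,221),.01),("lens",(280,222),.095),("pin",(259,183),.152),("round",(310,246),.015)]:
    print("side",n,plane(B,uv,z)[0].round(3))
cv2.imwrite("pics/c1.png",cv2.resize(A[0][160:340,190:420],None,fx=3,fy=3,interpolation=2))
```

```text
sq [ 0.556 -0.248  0.01 ]
lens [ 0.509 -0.039  0.095]
pin [ 0.569 -0.064  0.152]
round [ 0.497 -0.127  0.015]
puck [0.548 0.014 0.016]
pink1 [ 0.651 -0.233  0.01 ]
pink2 [ 0.422 -0.236  0.01 ]
foot [ 0.676 -0.104  0.01 ]
side sq [ 0.552 -0.245  0.01 ]
side lens [ 0.511 -0.042  0.095]
side pin [ 0.57  -0.063  0.152]
side round [ 0.493 -0.125  0.015]
```

View pics/c1.png

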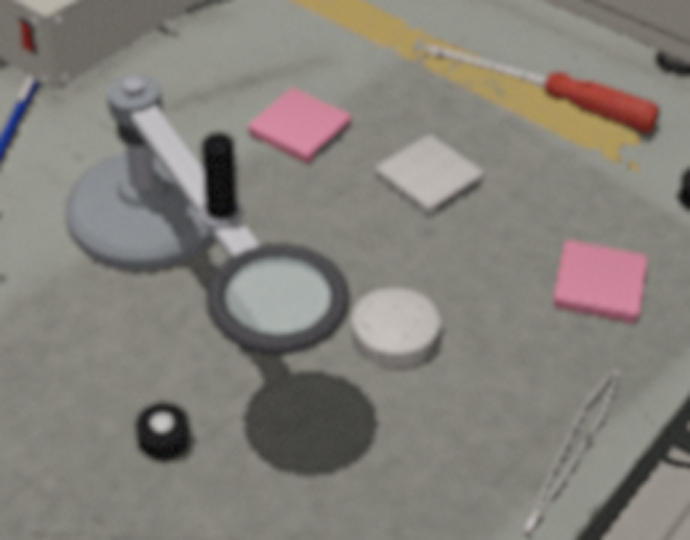

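The crop confirms it. The grey steel plate at crop (430,173) is the target, the two others are pink, and the disc at (396,325) is the round block. A tall bellows instrument stands to the left, so I'll locate it before planning the path.

Run:
```python
from h import *
import pickle
A,B,W=pickle.load(open("c.pkl","rb"))
def tri(a,b):
    ps=[]
    for C,uv in((A,a),(B,b)):
        ps.append((C[4],plane(C,[uv],C[4][2]-1)[0]-C[4]))
    (e1,d1),(e2,d2)=ps
    t=np.linalg.lstsq(np.c_[d1,-d2],e2-e1,rcond=None)[0]
    p,q=e1+t[0]*d1,e2+t[1]*d2
    return ((p+q)/2).round(3),np.linalg.norm(p-q).round(3)
print("knob",tri((180,415),(203,322)))
print("lever tip",tri((160,255),(160,250)))
print("bellows base R",tri((145,320),(177,210)))
print("posttop",tri((235,189),(232,190)), "pintop",tri((263,208),(259,183)))
for C,uvs in((A,[(185,400),(165,300),(158,235)]),(B,[(210,352),(195,235)])): print(plane(C,uvs,0).round(3))
cv2.imwrite("pics/w1.png",W[0])
```

```text
knob (array([0.46 , 0.223, 0.066]), np.float64(0.001))
lever tip (array([ 0.756,  0.025, -0.004]), np.float64(0.01))
bellows base R (array([0.504, 0.207, 0.208]), np.float64(0.001))
posttop (array([ 0.68 , -0.114,  0.101]), np.float64(0.003)) pintop (array([ 0.571, -0.064,  0.151]), np.float64(0.002))
[[ 0.503  0.188  0.   ]
 [ 0.661  0.088  0.   ]
 [ 0.791 -0.007  0.   ]]
[[ 0.468  0.206 -0.   ]
 [ 0.744 -0.06   0.   ]]
```

View pics/w1.png

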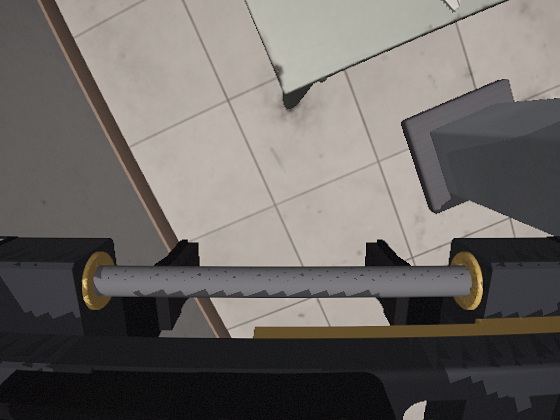

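```bash
cat > plan.py <<'E'
from h import *
def rows(wps,n=12):
    # wps: list of (x,y,z,turn,rows)
    s=sense(); p=np.array(s["tcp_pos"]); R=np.array(s["ee_rot"]); a=np.degrees(np.arctan2(R[1,0],R[0,0])); out=[]
    for x,y,z,t,k in wps:
        d=(np.array([x,y,z])-p)/k
        for i in range(k):
            c,sn=np.cos(np.radians(a)),np.sin(np.radians(a))
            out.append("%.1f %.1f %.1f %.1f"%(100*(d[0]*c+d[1]*sn),100*(d[0]*sn-d[1]*c),-100*d[2],t/k)); a-=t/k
        p=np.array([x,y,z])
    for i in range(0,len(out),n): print("; ".join(out[i:i+n]),"\n")
E
python3 - <<'E'
from plan import *
rows([(.2,.33,.25,60,10),(.345,.165,.25,70,12),(.38,-.03,.25,35,7),(.569,-.064,.19,13,7)])
E
```

```text
0.5 2.4 -0.3 6.0; 0.8 2.4 -0.3 6.0; 1.0 2.3 -0.3 6.0; 1.2 2.1 -0.3 6.0; 1.5 2.0 -0.3 6.0; 1.7 1.8 -0.3 6.0; 1.8 1.7 -0.3 6.0; 2.0 1.4 -0.3 6.0; 2.2 1.2 -0.3 6.0; 2.3 1.0 -0.3 6.0; 1.5 -1.0 -0.0 5.8; 1.4 -1.2 -0.0 5.8 

1.3 -1.3 -0.0 5.8; 1.1 -1.4 -0.0 5.8; 1.0 -1.6 -0.0 5.8; 0.8 -1.6 -0.0 5.8; 0.6 -1.7 -0.0 5.8; 0.5 -1.8 -0.0 5.8; 0.3 -1.8 -0.0 5.8; 0.1 -1.8 -0.0 5.8; -0.1 -1.8 -0.0 5.8; -0.3 -1.8 -0.0 5.8; 0.8 -2.7 -0.0 5.0; 0.6 -2.8 -0.0 5.0 

0.3 -2.8 -0.0 5.0; 0.1 -2.8 -0.0 5.0; -0.2 -2.8 -0.0 5.0; -0.4 -2.8 -0.0 5.0; -0.7 -2.8 -0.0 5.0; -2.7 -0.1 0.9 1.9; -2.7 0.0 0.9 1.9; -2.7 0.1 0.9 1.9; -2.7 0.2 0.9 1.9; -2.7 0.3 0.9 1.9; -2.7 0.4 0.9 1.9; -2.7 0.4 0.9 1.9
```

Request:
step_arm(targets="0.5 2.4 -0.3 6; 0.8 2.4 -0.3 6; 1.0 2.3 -0.3 6; 1.2 2.1 -0.3 6; 1.5 2.0 -0.3 6; 1.7 1.8 -0.3 6; 1.8 1.7 -0.3 6; 2.0 1.4 -0.3 6; 2.2 1.2 -0.3 6; 2.3 1.0 -0.3 6; 1.5 -1.0 0 5.8; 1.4 -1.2 0 5.8", claw=8.7)

```text
time_s: 1.15
tcp_pos: [0.2241, 0.3011, 0.2529]
ee_rot: [[-0.091, -0.996, 0.0], [-0.996, 0.091, 0.001], [-0.001, 0.0, -1.0]]
wrist_force: [0.8, 0.5, -0.8]
gripper_width: 0.998
gripper_force: 0.0
```

Run:
```python
from plan import *
s=sense();print(s["joints"],s["tcp_pos"])
rows([(.345,.165,.25,60,10),(.38,-.03,.25,35,7),(.569,-.064,.19,13,7)])
```

```text
[ 7.85212385e+01 -5.01409938e+00 -2.78816797e+01 -1.20862489e-02
 -6.70497633e+01 -8.37211773e+01] [0.22414832 0.30112137 0.25293292]
1.2 -1.3 0.0 6.0; 1.1 -1.4 0.0 6.0; 0.9 -1.6 0.0 6.0; 0.8 -1.6 0.0 6.0; 0.6 -1.7 0.0 6.0; 0.4 -1.8 0.0 6.0; 0.2 -1.8 0.0 6.0; 0.0 -1.8 0.0 6.0; -0.2 -1.8 0.0 6.0; -0.3 -1.8 0.0 6.0; 0.7 -2.7 -0.0 5.0; 0.5 -2.8 -0.0 5.0 

0.2 -2.8 -0.0 5.0; -0.0 -2.8 -0.0 5.0; -0.3 -2.8 -0.0 5.0; -0.5 -2.8 -0.0 5.0; -0.8 -2.7 -0.0 5.0; -2.7 0.0 0.9 1.9; -2.7 0.1 0.9 1.9; -2.7 0.2 0.9 1.9; -2.7 0.3 0.9 1.9; -2.7 0.4 0.9 1.9; -2.7 0.4 0.9 1.9; -2.7 0.5 0.9 1.9
```

Request:
step_arm(targets="1.2 -1.3 0 6; 1.1 -1.4 0 6; 0.9 -1.6 0 6; 0.8 -1.6 0 6; 0.6 -1.7 0 6; 0.4 -1.8 0 6; 0.2 -1.8 0 6; 0 -1.8 0 6; -0.2 -1.8 0 6; -0.3 -1.8 0 6; 0.7 -2.7 0 5; 0.5 -2.8 0 5")

```text
time_s: 2.15
tcp_pos: [0.3556, 0.112, 0.2523]
ee_rot: [[-0.967, -0.255, -0.001], [-0.255, 0.967, -0.0], [0.001, -0.0, -1.0]]
wrist_force: [1.4, 0.0, 0.6]
gripper_width: 0.999
gripper_force: 0.0
```

Request:
step_arm(targets="0.2 -2.8 0 5; 0 -2.8 0 5; -0.3 -2.8 0 5; -0.5 -2.8 0 5; -0.8 -2.7 0 5; -2.7 0 0.7 1.9; -2.7 0.1 0.7 1.9; -2.7 0.2 0.7 1.9; -2.7 0.3 0.7 1.9; -2.7 0.4 0.7 1.9; -2.5 0.4 0.7 1.9; 0 0 0 0")

```text
time_s: 3.15
tcp_pos: [0.5429, -0.0533, 0.2077]
ee_rot: [[-0.93, 0.367, -0.003], [0.367, 0.93, -0.001], [0.002, -0.002, -1.0]]
wrist_force: [0.1, 0.2, 0.6]
gripper_width: 1.0
gripper_force: 0.0
```

Run:
```python
from plan import *
import pickle
W=cap("wrist","pics/w2.png"); B=cap("scene","pics/s2.png"); pickle.dump((W,B),open("c2.pkl","wb"))
cv2.imwrite("pics/m2.png",cv2.resize(np.hstack([W[0],B[0]]),(800,300)))
```

```text
(no output)
```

View pics/w2.png

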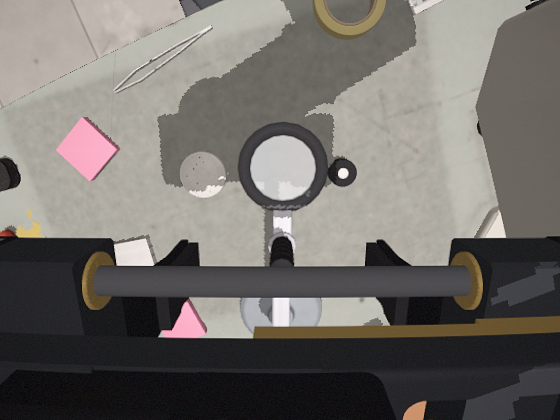

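The wrist view shows the lens ring centred at (283,167), the bar at column 282 and the pin foot at (282,240). The fingers straddle the bar symmetrically. I'll compute the pin and lens positions from this view.

Run:
```python
from plan import *
import pickle
W,B=pickle.load(open("c2.pkl","rb"))
L=plane(W,[(283,167)],.098)[0]; P=plane(W,[(282,242)],.1)[0]; F=plane(W,[(282,310)],.008)[0]
print(L,P,F, plane(W,[(203,174)],.015))
piv=np.array([.677,-.107]); u=(piv-L[:2])/np.linalg.norm(piv-L[:2]); print(np.linalg.norm(piv-L[:2]), L[:2]+.065*u)
rows([(.570,-.065,.165,0,2),(.570,-.065,.110,0,3)])
```

```text
[ 0.51088896 -0.03987594  0.098     ] [ 0.57006066 -0.06413024  0.1       ] [ 0.68262431 -0.10870332  0.008     ] [[ 0.49558087 -0.12597921  0.015     ]]
0.17916058817562913 [ 0.57115454 -0.06422875]
-1.6 -0.0 2.2 0.0; -1.6 -0.0 2.2 0.0; 0.0 0.0 1.8 0.0; 0.0 0.0 1.8 0.0; 0.0 0.0 1.8 0.0
```

Request:
step_arm(targets="-1.5 0 1.4 0; -1.5 0 1.4 0; 0 0 1.8 0; 0 0 1.8 0; 0 0 1.8 0; 0 0 1.4 0; 0 0 0 0; 0 0 0 0")

```text
time_s: 3.92
tcp_pos: [0.5673, -0.0636, 0.1149]
ee_rot: [[-0.931, 0.364, -0.001], [0.364, 0.931, -0.0], [0.001, -0.001, -1.0]]
wrist_force: [0.3, -0.2, 1.0]
gripper_width: 1.0
gripper_force: 0.0
```

Request:
step_arm(targets="0 0 0 0; 0 0 0 0; 0 0 0 0; 0 0 0 0; 0 0 0 0; 0 0 0 0; 0 0 0 0; 0 0 0 0", claw=0.5)

```text
time_s: 4.58
tcp_pos: [0.5681, -0.0637, 0.1146]
ee_rot: [[-0.931, 0.365, -0.0], [0.365, 0.931, -0.0], [0.0, -0.0, -1.0]]
wrist_force: [0.7, -0.4, 0.5]
gripper_width: 0.476
gripper_force: 0.0
```

Request:
step_arm(targets="0 0 0 0; 0 0 0 0; 0 0 0 0; 0 0 0 0; 0 0 0 0; 0 0 0 0; 0 0 0 0; 0 0 0 0")

```text
time_s: 5.25
tcp_pos: [0.568, -0.0637, 0.1145]
ee_rot: [[-0.931, 0.365, -0.0], [0.365, 0.931, -0.0], [0.0, -0.0, -1.0]]
wrist_force: [0.1, 0.1, -0.4]
gripper_width: 0.197
gripper_force: 30.0
```

Pinched at about 17 mm opening with 30 N. Now I swing it in an arc about the pivot.

Request:
step_arm(targets="-0.03 -0.82 0 -4; -0.03 -0.82 0 -4; -0.03 -0.82 0 -4; -0.03 -0.82 0 -4; -0.03 -0.82 0 -4; -0.03 -0.82 0 -4; 0 0 0 0")

```text
time_s: 5.83
tcp_pos: [0.5592, -0.1129, 0.1145]
ee_rot: [[-0.999, -0.045, -0.002], [-0.045, 0.999, -0.0], [0.002, -0.0, -1.0]]
wrist_force: [-1.3, -2.0, 1.0]
gripper_width: 0.198
gripper_force: 30.1
```

Run:
```python
from plan import *
s=sense();p=np.array(s["tcp_pos"]);R=np.array(s["ee_rot"]);v=p[:2]-[.6775,-.108]
print(np.hypot(*v),np.degrees(np.arctan2(v[1],v[0]))%360,np.degrees(np.arctan2(R[1,0],R[0,0]))%360,s["wrist_force"],s["gripper_force"])
```

```text
0.11837609103006665 182.39633259238067 182.58808473897597 [-1.33779683 -2.01453434  1.01482981] 30.0654053123435
```

Request:
step_arm(targets="-0.03 -0.82 0 -4; -0.03 -0.82 0 -4; -0.03 -0.82 0 -4; -0.03 -0.82 0 -4; -0.03 -0.82 0 -4; -0.03 -0.82 0 -4; -0.03 -0.82 0 -4; -0.03 -0.82 0 -4; -0.03 -0.82 0 -4; 0 0 0 0; 0 0 0 0")

```text
time_s: 6.75
tcp_pos: [0.5841, -0.1816, 0.1145]
ee_rot: [[-0.783, -0.622, -0.004], [-0.622, 0.783, -0.002], [0.005, 0.001, -1.0]]
wrist_force: [-2.3, -6.7, 1.7]
gripper_width: 0.198
gripper_force: 30.0
```

Run:
```python
from plan import *
import pickle
W=cap("wrist","pics/w3.png"); B=cap("scene","pics/s3.png"); pickle.dump((W,B),open("c3.pkl","wb"))
s=sense();p=np.array(s["tcp_pos"]);R=np.array(s["ee_rot"]);v=p[:2]-[.6775,-.108]
print(np.hypot(*v),np.degrees(np.arctan2(v[1],v[0]))%360,np.degrees(np.arctan2(R[1,0],R[0,0]))%360,s["wrist_force"],s["gripper_force"])
```

```text
0.1188845189869817 218.1856607408661 218.43803510420366 [-4.37693853 -5.60580086  0.79504904] 30.007646782323718
```

View pics/w3.png

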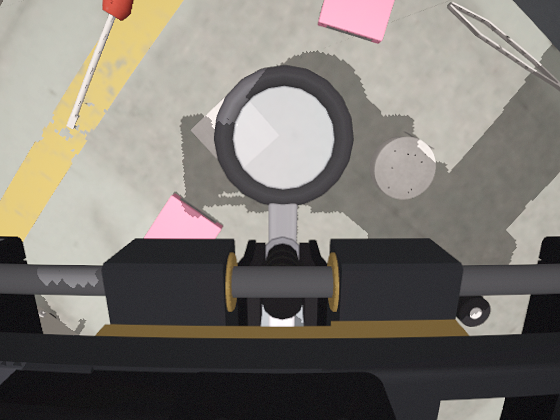

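The lens is at (284,137). Behind it, the grey square has its left corner at (191,129) and its right corner seen through the glass at (278,133), so its centre is near (235,131). The round block at (405,168) is untouched.

Run:
```python
from plan import *
import pickle
W,B=pickle.load(open("c3.pkl","rb"))
L=plane(W,[(284,136)],.098)[0][:2]; c=plane(W,[(191,129),(278,133)],.01)[:,:2]; S=c.mean(0); p=np.array([.6775,-.108])
f=lambda q:(np.hypot(*(q-p)),np.degrees(np.arctan2(*(q-p)[::-1]))%360)
print(L,f(L),S,np.hypot(*(c[0]-c[1])),f(S),f(np.array([.554,-.2465])))
```

```text
[ 0.53465833 -0.21973128] (np.float64(0.18134944363725425), np.float64(218.03264758502607)) [ 0.5571644  -0.25063561] 0.06825104466961288 (np.float64(0.1866161095341995), np.float64(229.84709645400406)) (np.float64(0.18556535236945498), np.float64(228.27671572528004))
```

Request:
step_arm(targets="-0.02 -0.75 0 -3.6; -0.02 -0.75 0 -3.6; -0.02 -0.75 0 -3.6; 0 0 0 0; 0 0 0 0; 0 0 0 0")

```text
time_s: 7.35
tcp_pos: [0.5997, -0.1982, 0.1145]
ee_rot: [[-0.653, -0.757, -0.004], [-0.757, 0.653, -0.003], [0.004, 0.001, -1.0]]
wrist_force: [-3.8, -7.1, 1.1]
gripper_width: 0.198
gripper_force: 30.0
```

Request:
step_arm(targets="0 0 0 0; 0 0 0 0; 0 0 0 0; 0 0 0 0; 0 0 0 0; 0 0 0 0; 0 0 0 0; 0 0 0 0; 0 0 0 0; 0 0 0 0; 0 0 0 0", claw=8.0)

```text
time_s: 8.27
tcp_pos: [0.6013, -0.1962, 0.1145]
ee_rot: [[-0.651, -0.759, 0.0], [-0.759, 0.651, 0.0], [-0.0, 0.0, -1.0]]
wrist_force: [0.3, 0.1, 0.3]
gripper_width: 0.892
gripper_force: 0.0
```

Request:
step_arm(targets="0 0 -1 0; 0 0 -2 0; 0 0 -2 0; 0 0 -2 0; 0 0 -2 0; 2 0 -2 0; 2 0 -1 0; 2 0 0 0; 2 0 0 0; 0 0 0 0; 0 0 0 0")

```text
time_s: 9.18
tcp_pos: [0.5488, -0.2576, 0.2356]
ee_rot: [[-0.652, -0.758, 0.001], [-0.758, 0.652, -0.0], [-0.001, -0.001, -1.0]]
wrist_force: [1.4, -0.6, 0.6]
gripper_width: 0.922
gripper_force: 0.0
```

Run:
```python
from plan import *
import pickle
W=cap("wrist","pics/w4.png"); B=cap("scene","pics/s4.png"); pickle.dump((W,B),open("c4.pkl","wb"))
```

```text
(no output)
```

View pics/w4.png

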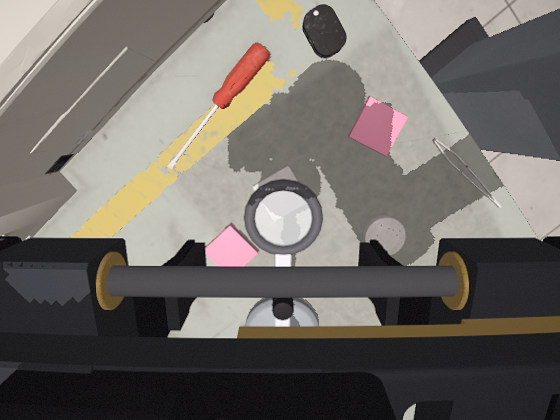

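The lens sits at (283,217). The square's far corners show behind the ring at (281,167) and (254,187). I'll check this with the scene camera.

Run:
```python
from plan import *
import pickle
W,B=pickle.load(open("c4.pkl","rb"))
L=plane(W,[(283,217)],.098)[0][:2]; p=np.array([.6775,-.108])
c=plane(W,[(281,167),(254,187)],.01)[:,:2]
print(L,c,np.hypot(*(L-p)),np.degrees(np.arctan2(*(L-p)[::-1]))%360)
S=np.array([.5555,-.2485]);print(np.hypot(*(L-S)))
a=cv2.resize(W[0][150:270,210:350],None,fx=3.3,fy=3.3,interpolation=2);b=cv2.resize(B[0][180:300,220:360],None,fx=3.3,fy=3.3,interpolation=2);cv2.imwrite("pics/m4.png",np.vstack([a,b])[:,:800][:600] if 0 else cv2.resize(np.hstack([a,b]),(800,343)))
```

```text
[ 0.55858548 -0.24552064] [[ 0.53696405 -0.27408206]
 [ 0.57653584 -0.27699404]] 0.1818037058507935 229.14992778389012
0.004289151610251621
```

View pics/m4.png

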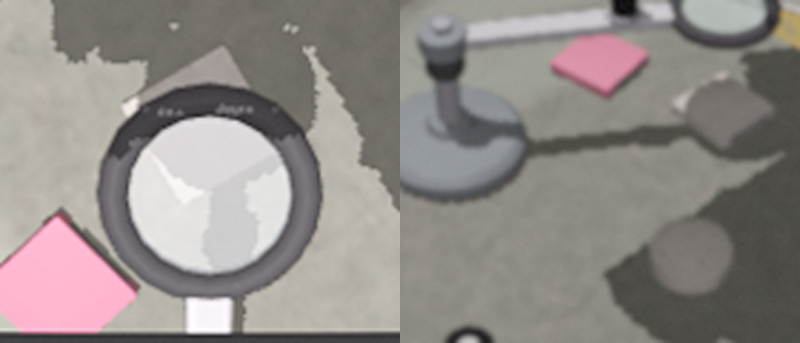

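The square's centre from these corners is about (0.558, -0.248) and the lens is at (0.559, -0.246), only a few mm apart. The gripper is clear, so I'm handing in.

```bash
python3 -c "
from station import r
print(r.finish_job())"
```

```text
the job is handed in; nothing more can be done
None
```

I swung the magnifier over the grey steel square and released it with the gripper clear; the last camera check put the lens about 4 mm from the block's centre, and the job is handed in (no verdict was returned).

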